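Unhook the square module from its keyhole studs

TASK

Two small aluminium modules hang side by side on the headed studs of the low blue panel. Take down the square-bodied one: slide it straight up until the stud heads sit in the wide ends of its keyholes, draw it off the panel, and stand it gently, upright, in the middle of the grey mat. Leave the round-bodied module hanging undisturbed.

Things in the scene. Friction and masses are not known exactly. Their poses are not given: they have to be found in the camera images.
- square_center (a point): Mid-point of the aluminium box, 56 (x) x 44 (y) x 64 mm high, 0.3-0.55 kg; grip across y. +x away from panel. Behind, centred 30 mm at -x: upright flange 4 thick, 134 wide, 76 high, undersides level. In it, 44 mm to each side, a keyhole: 34 mm hole centred 4 mm below this point, 12 mm slot up to 29 mm above. Hangs on slot tops; off when raised 30 (22-38) mm, then drawn out 15+. On mat: z 35 mm.
- round_center (a point): Centre (half-way up) of the round module, to be left hanging: an upright aluminium can 46 mm across and 64 mm high with the same flange and keyholes as the square module. The two hang side by side, 160 mm apart, in either order.
- panel: Fixed blue upright panel, 320 mm wide (y), 110 high, 6 thick. Origin: middle of its front face's lower edge, on the bench; +x points out of that face, away from the robot (turned up to 15 degrees). Each module hangs on two studs 88 mm apart, 93 mm up, pairs centred at y = +80 and -80 mm; shanks 6 mm, heads 18 mm, standing out 12 mm. Hung bodies' centres are 33 mm in front of it, 67 mm up.
- mat: Fixed flat dark grey mat, 200 mm (its x) by 240 mm (its y), 3 mm thick, on the bench to the robot's left of the panel. Origin: centre of its underside, at bench height.
Things that resemble listed ones, but are neither listed nor needed, are in the scene too. Leave any red look-alike of the part that bears round_center alone. What is shaped like the part that bears square_center but yellow is not meant.

How it is judged:
On the way, in this order (a step that is already met when the one before it is completed fails the run):
1. the square module has been slid up its keyhole slots, still at the panel (z of square_center in the frame of panel above 0.085 m and x of square_center in the frame of panel below 0.043 m), for 0.05 s.
2. it has been drawn off the studs, clear of the panel (x of square_center in the frame of panel above 0.05 m), for 0.05 s.
At the end, for the whole second after the job is handed in: The square module stands at rest and upright (within 6 degrees) on the mat, its centre within 50 mm of the mat's centre, released; the round module still hangs on its studs, within 20 mm of where it was (horizontal distance between square_center and mat below 0.05 m and height (world z) of square_center below 0.041 m and angle between square_center's own z axis and vertical below 0.1 rad and linear speed of square_module below 0.02 m/s and height (world z) of round_center above 0.055 m and distance of round_center from where it was at the start of the episode below 0.02 m); the robot touches nothing.
It fails at once if the round module is pushed or lifted more than 20 mm (distance of round_center from where it was at the start of the episode above 0.02 m).
It fails at once if the square module is dropped or slammed onto the mat: faster than 0.35 m/s just above it (horizontal distance between square_center and mat below 0.12 m and height (world z) of square_center below 0.06 m and linear speed of square_module above 0.35 m/s).
It also fails if it takes over 42 s, if anything falls off the work surface, if the arm or the gripper's body presses on something with over 40 N, if the wrist force passes 120 N, or if a joint passes its speed limit or range.

ROBOT

A 6-joint arm with a two-finger parallel gripper is mounted at the origin on the work surface. World frame = base frame: x ahead of the robot, y to its left, z up, the work surface at z = 0. Lengths are in m, angles in rad, forces in N, time in s.
With the tool pointing down it reaches from about 0.35 to 0.975 m from the base axis. Payload 4.9 kg.
Tool frame: the origin (TCP) lies at the very end of the fingers, on their centre line; the grasp point (between the pads) lies 19 mm behind it (grasp_offset is the distance from the TCP to the grasp point, in m); x points along the fingers, y is the direction in which the jaws open and shut, and the axes are right-handed (so a half turn about x gives the same grasp; the last joint's range is limited). The gripper opens to 85 mm and grips with 20 to 120 N. Pads are 22 mm wide; open, the fingers measure 114 mm over their backs; the gripper's body (76 mm by 85 mm) begins 54 mm behind the grasp point. The pads swing forward as they close: fully open they stand 13 mm farther back than shut.
Start: joints at [1.015, 0.053, 1.613, -0, 1.476, -0.119], TCP at [0.264, 0.566, 0.231] pointing down, gripper open.
Joint ranges: [-3.01, 3.01], [-1.01, 2.22], [0.06, 2.58], [-1.02, 4.17], [0.09, 2.62], [-3.14, 3.14]. Speed limits (rad/s): [2.57, 2.57, 3.14, 3.14, 3.14, 3.14].

INTERFACE

Orientations are given as a rotation vector (axis times angle).
In Python, from station import get_obs, get_image, camera_model, finish_job, grasp_offset gives the robot as it stands.
- The arm moves only by the shell command python3 -m crank 'ROWS' [OPENING] [FORCE]. ROWS is JSON, a list that holds one entry, the list of rows, each a list of 4 numbers: the shift along the world's x, y, z in m, then the turn about the world's z in degrees. In form: [[[dx, dy, dz, turn], ...]]. A call has 1 to 5 rows; each row is the pose to reach, as a shift and turn from the pose commanded when the call began; what a row does not reach only later rows make up. A row lasts 1/12 s, in which the tool goes at most 41.7 mm and 7.16 degrees, less where a joint would pass 70% of its speed; a pose out of reach is approached as far as the arm can. A call with a gripper value outside its range is refused whole. OPENING is the opening, from 0 (shut) to 1 (fully open), set as the call begins (- or left out, the last holds). The fingers move at their own pace and stop on an object; FORCE is the grip in N (left out, the last holds). Time passes only in rows, so rows that repeat a pose let the fingers close. It gives the time, the measured TCP pose, the force and the opening at its end, in the units of the state.
- get_obs(): the state, without advancing time (a new reading comes with each control period).
- get_image(name): name is "scene" or "top"; returns (picture, depth): 480x640x3 uint8, red, green, blue; 480x640 float32, m along the optical axis (not along the pixel's ray), 0 where there is no reading.
- camera_model(name): a dict with "fx", "fy", "cx", "cy" (pixels), "k1" (the pictures are not rectified: a ray, as slopes to the right and down, at radius r is drawn at 1 + k1 r^2 times it, then the intrinsics apply), "xyz" and "attitude" of the camera in the world. Camera axes: x right, y down, z forward; pixel columns grow to the right and rows downward; lengths in m; the calibration is good to about 2 mm. A picture is of the moment at which its call begins. camera_model takes no time and is no camera call.
- finish_job(): hands the job in, once; it reports no verdict.
The state is a dict: "t": time; "q": joint angles; "dq": joint speeds; "effort": joint torques, N m; "tool_pos": TCP position; "tool_rot": TCP orientation; "contact_force": force on the tool from outside, world axes, zero at the start; "wrist_torque": the same for the moment, N m; "opening": finger opening in m.
Only numpy, scipy, OpenCV 4.12 (cv2) and the standard library are available. Lean on these libraries where they do the work, as an engineer would, in place of code of your own. Each camera call takes 0.05 s, during which the arm holds its last target.

## Working session

There is one attempt and no reset: what is moved stays moved. The work goes in short steps, Python scripts to look and compute and a shell command to move; the robot and the scene stay as the last step left them, time stands still between calls to the robot, and variables do not carry over. Pictures are saved under pics/ and viewed, and the job is handed in when it is done.

```bash
ls; mkdir -p pics; cat > h.py <<'E'
import numpy as np, cv2
from scipy.spatial.transform import Rotation as R
from station import *
def Rc(m):
    a=np.array(m["attitude"],float)
    if a.shape==(3,3): return a
    if a.size==3: return R.from_rotvec(a).as_matrix()
    return R.from_quat(a).as_matrix()
def rays(m,uv):
    uv=np.atleast_2d(uv).astype(float)
    K=np.array([[m["fx"],0,m["cx"]],[0,m["fy"],m["cy"]],[0,0,1]])
    p=cv2.undistortPoints(uv[:,None],K,np.array([m["k1"],0,0,0,0.]))[:,0]
    return np.c_[p,np.ones(len(p))]
def pts(m,depth,uv):
    uv=np.atleast_2d(uv); d=depth[uv[:,1].astype(int),uv[:,0].astype(int)]
    return (rays(m,uv)*d[:,None])@Rc(m).T+np.array(m["xyz"])
def onplane(m,uv,z):
    r=rays(m,uv)@Rc(m).T; c=np.array(m["xyz"]); return c+r*((z-c[2])/r[:,2])[:,None]
def cloud(m,depth):
    v,u=np.mgrid[:480,:640]; return pts(m,depth,np.c_[u.ravel(),v.ravel()]).reshape(480,640,3)
E
python3 - <<'E'
from h import *
print(get_obs(), grasp_offset)
for n in("scene","top"):
    im,d=get_image(n); print(n,camera_model(n)); np.savez(f"pics/{n}0.npz",im=im,d=d)
    cv2.imwrite(f"pics/{n}0.png",im[:,:,::-1])
E
```

```text
pics
{'t': 0.0, 'q': array([ 1.01502609e+00,  5.33721090e-02,  1.61428625e+00, -4.86718789e-06,
        1.47599786e+00, -1.19021960e-01]), 'dq': array([-1.56033173e-03,  1.04102300e-03,  1.37962375e-04, -7.58812762e-04,
        1.53967481e-03, -6.03937660e-05]), 'effort': array([ 8.88747709e-04, -3.93702221e+01, -3.70167804e+01, -1.44067344e-04,
        7.30779153e-03,  1.71789143e-06]), 'tool_pos': array([0.26405619, 0.56579632, 0.2300582 ]), 'tool_rot': array([ 0.34101802,  1.54420149, -0.34409953]), 'contact_force': array([0.02994493, 0.33185159, 0.24021971]), 'wrist_torque': array([-0.01306455,  0.00197968, -0.0589116 ]), 'opening': 0.08538497669182789} 0.0187
scene {'fx': 499.3526838938051, 'fy': 499.3526838938051, 'cx': 317.85136710729955, 'cy': 239.96670292859736, 'k1': -0.098146674571417, 'xyz': array([ 1.20059428, -0.28518905,  0.56166409]), 'attitude': array([-1.86268248, -1.24017529,  0.6356765 ])}
top {'fx': 553.2429867456348, 'fy': 553.2429867456348, 'cx': 331.1416804864053, 'cy': 230.45877181296672, 'k1': -0.1356205145106805, 'xyz': array([0.40691001, 0.04042677, 1.15554158]), 'attitude': array([-2.17514333,  2.18908709, -0.15034702])}
```

View pics/scene0.png

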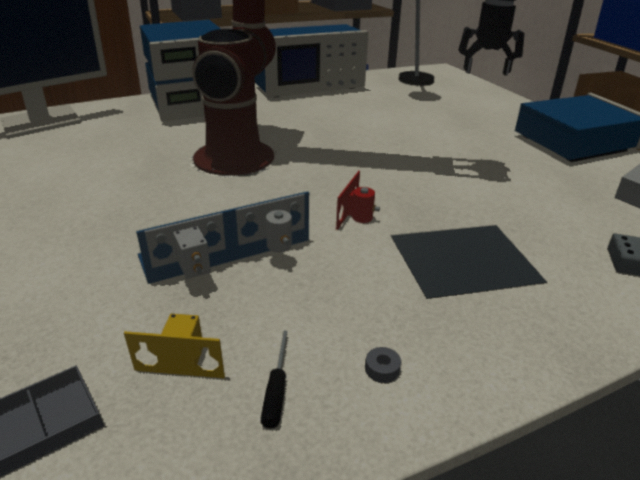

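View pics/top0.png

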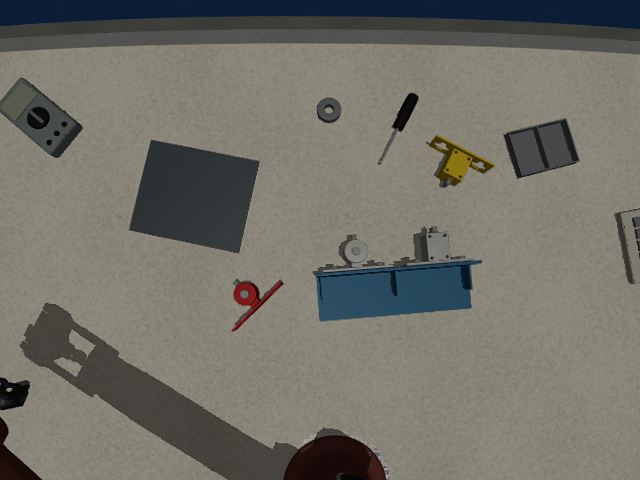

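Top view: the mat is centred near (195,196), the round can is at (355,250) and the square box at (435,244), both on the blue panel. The yellow look-alike (455,165) and the red one (245,293) are separate. The square box therefore hangs on the robot's right. Next I'll measure it.

```bash
cat > meas.py <<'E'
from h import *
def load(n,k=0):
    z=np.load(f"pics/{n}{k}.npz"); return z["im"],z["d"],camera_model(n)
if __name__=="__main__":
    im,d,m=load("top"); C=cloud(m,d); z=C[...,2]
    hsv=cv2.cvtColor(im,cv2.COLOR_RGB2HSV)
    # mat
    g=((im.max(2)<90)&(abs(z)<.02)).astype(np.uint8); g[:,300:]=0; g[:100]=0;g[270:]=0;g[:,:110]=0
    c=max(cv2.findContours(g,0,2)[0],key=cv2.contourArea)
    P=onplane(m,c[:,0],.003)[:,:2].astype(np.float32); r=cv2.minAreaRect(P); print("mat",r)
    # panel top
    b=(hsv[...,0]>95)&(hsv[...,0]<125)&(hsv[...,1]>90)&(z>.095)&(z<.125)
    b[:200]=0; b[340:]=0
    v,u=np.nonzero(b); print("panel n",len(u),"z",np.median(C[b][:,2]))
    P=onplane(m,np.c_[u,v],.11)[:,:2].astype(np.float32); print("panel top",cv2.minAreaRect(P))
    # bodies
    for name,(u0,u1,v0,v1) in dict(sq=(410,460,215,275),rd=(335,380,225,275)).items():
        s=np.zeros_like(b); s[v0:v1,u0:u1]=1
        s&=(z>.088)&(z<.107)&(hsv[...,1]<60)
        n,l,st,ce=cv2.connectedComponentsWithStats(s.astype(np.uint8))
        k=1+np.argmax(st[1:,4]); v,u=np.nonzero(l==k)
        P=onplane(m,np.c_[u,v],.099)[:,:2].astype(np.float32)
        print(name,st[k],np.median(z[l==k]),cv2.minAreaRect(P),P.mean(0))
    im,d,m=load("scene")
E
python3 meas.py
python3 - <<'E'
import cv2
a=cv2.imread("pics/top0.png")[205:335,300:500]; cv2.imwrite("pics/c1.png",cv2.resize(a,None,fx=4,fy=4,interpolation=2))
a=cv2.imread("pics/scene0.png")[170:300,120:330]; cv2.imwrite("pics/c2.png",cv2.resize(a,None,fx=3.8,fy=3.8,interpolation=2))
E
```

```text
mat ((0.6057440042495728, 0.2931573987007141), (0.24064281582832336, 0.2013283520936966), 78.01646423339844)
panel n 548 z 0.11044121864740064
panel top ((0.44509169459342957, -0.1241021603345871), (0.006860320921987295, 0.31686094403266907), 4.025404930114746)
sq [424 232  27  30 664] 0.09888812203568398 ((0.48706552386283875, -0.1990153044462204), (0.05516301840543747, 0.04666994884610176), 4.797210693359375) [ 0.4871288  -0.19921705]
rd [344 240  24  29 471] 0.09863536681369278 ((0.4732719659805298, -0.04040572792291641), (0.044278476387262344, 0.05374322831630707), 89.68624877929688) [ 0.47662503 -0.04131054]
```

View pics/c1.png

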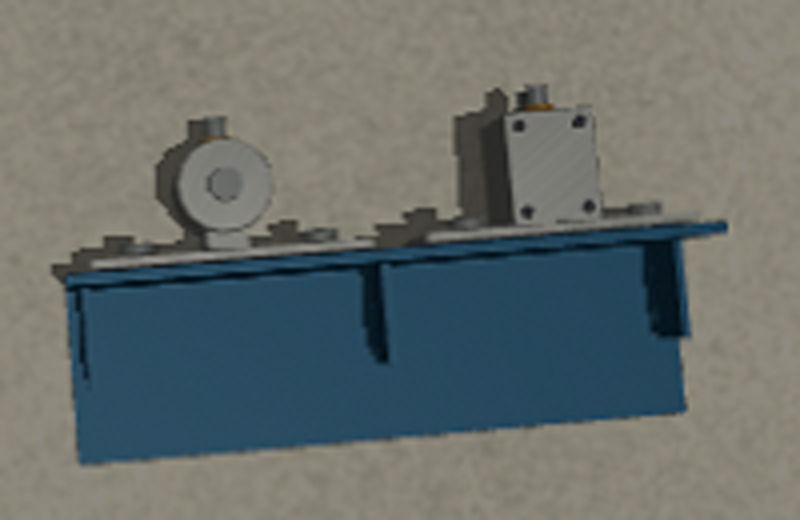

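View pics/c2.png

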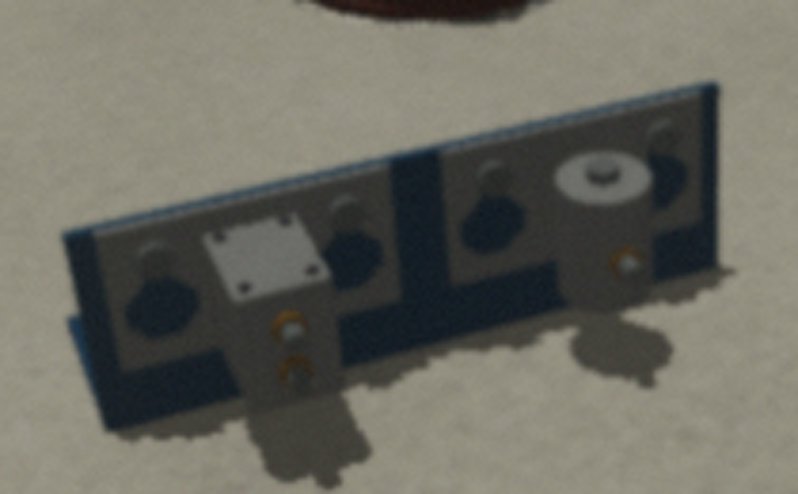

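```bash
python3 - <<'E'
from meas import *
im,d,m=load("top"); C=cloud(m,d); z=C[...,2]; hsv=cv2.cvtColor(im,cv2.COLOR_RGB2HSV)
b=(hsv[...,0]>95)&(hsv[...,0]<125)&(hsv[...,1]>90)&(z>.095)&(z<.125); b[:200]=0; b[340:]=0
v,u=np.nonzero(b); P=onplane(m,np.c_[u,v],.11)[:,:2].astype(np.float32)
l=cv2.fitLine(P,cv2.DIST_HUBER,0,.001,.001).ravel(); th=np.arctan2(l[1],l[0]); th=(th+np.pi/2)%np.pi-np.pi/2
print("top line",l,np.degrees(np.arctan2(-l[0],l[1])), "ends",P[P[:,1].argmin()],P[P[:,1].argmax()])
# scene: check square and round top face & panel top edge
im,d,m=load("scene"); C=cloud(m,d); z=C[...,2]; hsv=cv2.cvtColor(im,cv2.COLOR_RGB2HSV)
for n,(u0,u1,v0,v1) in dict(sq=(165,215,220,260),rd=(258,300,203,230)).items():
    s=np.zeros(z.shape,bool); s[v0:v1,u0:u1]=1; s&=(im.min(2)>130)&(z>.08)&(z<.12)
    v,u=np.nonzero(s); P=onplane(m,np.c_[u,v],.099)[:,:2].astype(np.float32)
    print(n,s.sum(),np.median(z[s]),cv2.minAreaRect(P),P.mean(0))
s=np.zeros(z.shape,bool); s[185:290,130:320]=1
s&=(hsv[...,0]>95)&(hsv[...,0]<125)&(hsv[...,1]>90)&(C[...,0]>.4)&(C[...,0]<.5)&(z>.015)&(z<.1)
Q=C[s]; A=np.c_[Q[:,1],np.ones(len(Q))]; k=np.linalg.lstsq(A,Q[:,0],rcond=None)[0]; print("face depth fit: x=%.4f*y+%.4f, yaw %.2f, x at y=-.124 %.4f"%(k[0],k[1],np.degrees(np.arctan(-k[0])),k[0]*-.124+k[1]),len(Q))
o=get_obs(); T=R.from_rotvec(o["tool_rot"]).as_matrix(); print(T, "jaw yaw",np.degrees(np.arctan2(T[1,1],T[0,1])))
E
```

```text
top line [ 0.07082151 -0.997489    0.44466382 -0.1193615 ] -175.93881 ends [ 0.45708495 -0.28208044] [0.43141794 0.03375787]Traceback (most recent call last):
  File "<stdin>", line 11, in <module>
  File "h.py", line 18, in onplane
    r=rays(m,uv)@Rc(m).T; c=np.array(m["xyz"]); return c+r*((z-c[2])/r[:,2])[:,None]
      ~~~~^^^^^^
  File "h.py", line 12, in rays
    p=cv2.undistortPoints(uv[:,None],K,np.array([m["k1"],0,0,0,0.]))[:,0]
      ~~~~~~~~~~~~~~~~~~~^^^^^^^^^^^^^^^^^^^^^^^^^^^^^^^^^^^^^^^^^^^
cv2.error: OpenCV(4.12.0) /io/opencv/modules/calib3d/src/undistort.dispatch.cpp:347: error: (-215:Assertion failed) CV_IS_MAT(_src) && CV_IS_MAT(_dst) && (_src->rows == 1 || _src->cols == 1) && (_dst->rows == 1 || _dst->cols == 1) && _src->cols + _src->rows - 1 == _dst->rows + _dst->cols - 1 && (CV_MAT_TYPE(_src->type) == CV_32FC2 || CV_MAT_TYPE(_src->type) == CV_64FC2) && (CV_MAT_TYPE(_dst->type) == CV_32FC2 || CV_MAT_TYPE(_dst->type) == CV_64FC2) in function 'cvUndistortPointsInternal'
```

```bash
python3 - <<'E'
from meas import *
im,d,m=load("scene"); C=cloud(m,d); z=C[...,2]; hsv=cv2.cvtColor(im,cv2.COLOR_RGB2HSV)
print(im[238,192],z[238,192],im[215,275],z[215,275])
for n,(u0,u1,v0,v1) in dict(sq=(165,215,220,260),rd=(258,300,203,230)).items():
    s=np.zeros(z.shape,bool); s[v0:v1,u0:u1]=1; s&=(im.min(2)>95)&(z>.08)&(z<.12)
    v,u=np.nonzero(s)
    if len(u)<5: print(n,"none"); continue
    P=onplane(m,np.c_[u,v],.099)[:,:2].astype(np.float32)
    print(n,s.sum(),np.median(z[s]),cv2.minAreaRect(P),P.mean(0))
s=np.zeros(z.shape,bool); s[185:290,130:320]=1
s&=(hsv[...,0]>95)&(hsv[...,0]<125)&(hsv[...,1]>90)&(C[...,0]>.4)&(C[...,0]<.5)&(z>.015)&(z<.1)
Q=C[s]; A=np.c_[Q[:,1],np.ones(len(Q))]; k=np.linalg.lstsq(A,Q[:,0],rcond=None)[0]; print("face depth fit yaw %.2f, x at y=-.124 %.4f"%(np.degrees(np.arctan(-k[0])),k[0]*-.124+k[1]),len(Q))
o=get_obs(); T=R.from_rotvec(o["tool_rot"]).as_matrix(); print(T, "jaw yaw",np.degrees(np.arctan2(T[1,1],T[0,1])))
E
```

```text
[108 107 103] 0.09956359051189217 [66 68 66] 0.10382134165087242
sq 339 0.09924351864917319 ((0.4876643121242523, -0.20176659524440765), (0.05192754417657852, 0.03997383639216423), 2.794013738632202) [ 0.48774624 -0.20193562]
rd 141 0.09974362193764308 ((0.48064517974853516, -0.04266701638698578), (0.03927519917488098, 0.037408798933029175), 71.57828521728516) [ 0.48305047 -0.04409678]
face depth fit yaw 4.22, x at y=-.124 0.4475 1657
[[-9.90107357e-04  4.23013233e-01  9.06122963e-01]
 [-1.60695389e-03  9.06121564e-01 -4.23014336e-01]
 [-9.99998219e-01 -1.87492743e-03 -2.17394865e-04]] jaw yaw 64.97498078250759
```

```bash
python3 -m crank '[[[0.006,-0.02,0,1],[0.017,-0.058,0,2.5],[0.028,-0.097,0,4],[0.039,-0.135,0,5.5],[0.050,-0.173,0,7]]]' 1 40
```

```text
t: 0.52
tool_pos: [0.3142, 0.3915, 0.2306]
tool_rot: [0.244, 1.557, -0.246]
contact_force: [1.5, 0.1, 0.0]
opening: 0.0855
```

```bash
python3 -m crank '[[[0.011,-0.038,0,1.5],[0.022,-0.077,0,3],[0.033,-0.115,0,4.5],[0.044,-0.153,0,6],[0.055,-0.192,0,7.5]]]'; python3 -m crank '[[[0.011,-0.038,0,1.5],[0.022,-0.077,0,3],[0.033,-0.115,0,4.5],[0.044,-0.153,0,6],[0.055,-0.192,0,7.5]]]'; python3 -m crank '[[[0.011,-0.038,0,1.5],[0.022,-0.077,0,3],[0.033,-0.115,0,4.5],[0.044,-0.153,0,6],[0.055,-0.192,0,7]]]'; python3 - <<'E'
from h import *
o=get_obs(); T=R.from_rotvec(o["tool_rot"]).as_matrix(); print(o["t"],o["tool_pos"],o["q"],"jaw yaw",np.degrees(np.arctan2(T[1,1],T[0,1])), "to go",np.array([.484,-.2005])-o["tool_pos"][:2])
E
```

```text
t: 0.93
tool_pos: [0.3691, 0.1996, 0.2309]
tool_rot: [0.143, 1.566, -0.143]
contact_force: [0.9, -0.3, 0.4]
opening: 0.0851
t: 1.35
tool_pos: [0.4242, 0.0074, 0.2311]
tool_rot: [0.041, 1.57, -0.04]
contact_force: [0.5, 0.9, 0.8]
opening: 0.0855
t: 1.77
tool_pos: [0.4792, -0.1847, 0.2308]
tool_rot: [-0.055, 1.57, 0.055]
contact_force: [2.3, 0.1, -0.3]
opening: 0.0854
1.7667 [ 0.47922787 -0.18465296  0.23081125] [-5.12897774e-01 -2.17491903e-01  1.86813773e+00  2.37506785e-04
  1.49144870e+00 -2.15365693e+00] jaw yaw 94.00748864674021 to go [ 0.00477213 -0.01584704]
```

```bash
python3 -m crank '[[[0.003,-0.009,-0.01,0],[0.005,-0.016,-0.03,0],[0.005,-0.016,-0.06,0],[0.005,-0.016,-0.09,0],[0.005,-0.016,-0.09,0]]]'; python3 - <<'E'
from h import *
o=get_obs(); T=R.from_rotvec(o["tool_rot"]).as_matrix(); print(o["t"],o["tool_pos"],"jaw yaw",np.degrees(np.arctan2(T[1,1],T[0,1])), "to go",np.array([.484,-.2005,.056])-o["tool_pos"])
for n in("top","scene"):
    im,d=get_image(n); np.savez(f"pics/{n}1.npz",im=im,d=d); cv2.imwrite(f"pics/{n}1.png",im[:,:,::-1])
E
```

```text
t: 2.18
tool_pos: [0.48, -0.1961, 0.1336]
tool_rot: [-0.048, 1.581, 0.06]
contact_force: [-0.7, 0.3, -1.6]
opening: 0.0855
2.1833 [ 0.48000187 -0.19608288  0.13362844] jaw yaw 93.94406946639097 to go [ 0.00399813 -0.00441712 -0.07762844]
```

View pics/scene1.png

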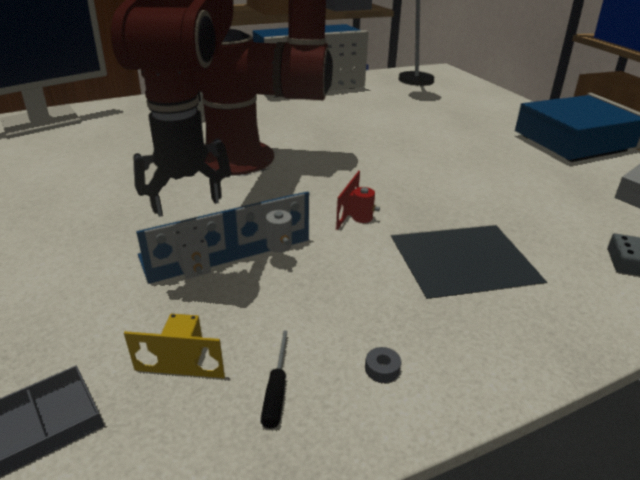

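The open fingers (155,205) and (217,195) stand above and either side of the square box at (190,240). The way down is clear. I'll check that the arm has settled before descending.

```bash
cat > st.py <<'E'
from h import *
import sys
o=get_obs(); T=R.from_rotvec(o["tool_rot"]).as_matrix(); print(o["t"],o["tool_pos"].round(4),"jaw",np.degrees(np.arctan2(T[1,1],T[0,1])).round(2),"tilt",np.degrees(np.arcsin(T[:2,0])).round(2),"F",o["contact_force"].round(1),"tq",o["wrist_torque"].round(2),"op",o["opening"].round(4),"dq",abs(o["dq"]).max().round(3), "q",o["q"].round(2))
if len(sys.argv)>1: print("to go",np.array(eval(sys.argv[1]))-o["tool_pos"])
E
python3 st.py .484,-.2005,.056
```

```text
Traceback (most recent call last):
  File "st.py", line 3, in <module>
    o=get_obs(); T=R.from_rotvec(o["tool_rot"]).as_matrix(); print(o["t"],o["tool_pos"].round(4),"jaw",np.degrees(np.arctan2(T[1,1],T[0,1])).round(2),"tilt",np.degrees(np.arcsin(T[:2,0])).round(2),"F",o["contact_force"].round(1),"tq",o["wrist_torque"].round(2),"op",o["opening"].round(4),"dq",abs(o["dq"]).max().round(3), "q",o["q"].round(2))
                                                                                                                                                                                                                                                                          ^^^^^^^^^^^^^^^^^^
AttributeError: 'float' object has no attribute 'round'
```

```bash
sed -i 's/o\["opening"\].round(4)/round(o["opening"],4)/' st.py
python3 st.py .484,-.2005,.056
```

```text
2.2833 [ 0.4834 -0.1978  0.14  ] jaw 93.98 tilt [-0.18  0.11] F [ 0.6  0.  -0. ] tq [-0.02 -0.03  0.02] op 0.0851 dq 0.063 q [-0.53 -0.12  1.94  0.    1.33 -2.17]
to go [ 0.0006485  -0.00271986 -0.08398474]
```

```bash
python3 -m crank '[[[0,0,-0.015,0],[0,0,-0.035,0],[0,0,-0.055,0],[0,0,-0.07,0],[0,0,-0.08,0]]]'; python3 -m crank '[[[0,0,-0.004,0],[0,0,-0.004,0],[0,0,-0.004,0]]]';python3 st.py .484,-.2005,.056
```

```text
t: 2.7
tool_pos: [0.4853, -0.1988, 0.0623]
tool_rot: [-0.056, 1.568, 0.054]
contact_force: [-0.3, 0.7, 0.1]
opening: 0.0857
t: 2.95
tool_pos: [0.4854, -0.1992, 0.0589]
tool_rot: [-0.056, 1.568, 0.054]
contact_force: [0.3, 0.6, 0.5]
opening: 0.0855
2.95 [ 0.4854 -0.1992  0.0589] jaw 93.99 tilt [ 0.12 -0.07] F [0.3 0.6 0.5] tq [-0.03  0.   -0.02] op 0.0855 dq 0.007 q [-0.53 -0.01  1.98 -0.    1.17 -2.17]
to go [-0.00142891 -0.00132237 -0.00289677]
```

```bash
python3 -m crank '[[[-0.001,-0.001,-0.003,0],[-0.001,-0.001,-0.003,0],[-0.001,-0.001,-0.003,0],[-0.001,-0.001,-0.003,0],[-0.001,-0.001,-0.003,0]]]' 0.3 70; python3 -m crank '[[[0,0,0,0],[0,0,0,0],[0,0,0,0],[0,0,0,0]]]'; python3 st.py
```

```text
t: 3.37
tool_pos: [0.4842, -0.2005, 0.0554]
tool_rot: [-0.056, 1.568, 0.053]
contact_force: [0.9, -2.0, 1.4]
opening: 0.0435
t: 3.7
tool_pos: [0.4842, -0.2005, 0.0553]
tool_rot: [-0.056, 1.568, 0.053]
contact_force: [1.9, -4.4, 4.5]
opening: 0.0434
3.7 [ 0.4842 -0.2005  0.0553] jaw 93.98 tilt [ 0.1 -0.1] F [ 1.9 -4.4  4.5] tq [-0.62 -0.04  0.08] op 0.0434 dq 0.002 q [-0.53 -0.01  1.99 -0.    1.16 -2.17]
```

Gripped at 43 mm, which matches the 44 mm body. Now I'll slide it up.

```bash
python3 -m crank '[[[0,0,0.003,0],[0,0,0.007,0],[0,0,0.011,0],[0,0,0.015,0],[0,0,0.015,0]]]' 0.2 70; python3 st.py; python3 -m crank '[[[0,0,0.004,0],[0,0,0.008,0],[0,0,0.012,0],[0,0,0.015,0],[0,0,0.015,0]]]'; python3 st.py;  python3 - <<'E'
from h import *
for n in("top","scene"):
    im,d=get_image(n); np.savez(f"pics/{n}2.npz",im=im,d=d); cv2.imwrite(f"pics/{n}2.png",im[:,:,::-1])
im=cv2.imread("pics/scene2.png")[150:300,100:340]; cv2.imwrite("pics/c3.png",cv2.resize(im,None,fx=3.3,fy=3.3,interpolation=2))
E
```

```text
t: 4.12
tool_pos: [0.4836, -0.1985, 0.0677]
tool_rot: [-0.052, 1.568, 0.056]
contact_force: [6.7, -2.2, -7.1]
opening: 0.0434
4.1167 [ 0.4836 -0.1985  0.0677] jaw 93.94 tilt [0.1  0.13] F [ 6.7 -2.2 -7.1] tq [-0.28 -1.31  0.05] op 0.0434 dq 0.002 q [-0.53 -0.03  1.98  0.    1.19 -2.17]
t: 4.53
tool_pos: [0.4835, -0.1977, 0.0826]
tool_rot: [-0.051, 1.569, 0.057]
contact_force: [5.4, 1.2, -5.1]
opening: 0.0432
4.5333 [ 0.4835 -0.1977  0.0826] jaw 93.94 tilt [0.07 0.25] F [ 5.4  1.2 -5.1] tq [ 0.2  -1.24  0.03] op 0.0432 dq 0.002 q [-0.53 -0.05  1.98  0.    1.22 -2.17]
```

View pics/c3.png

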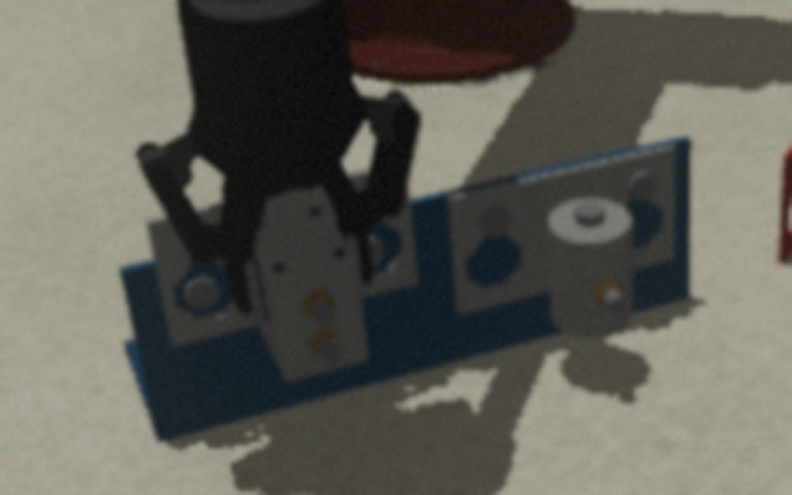

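The slide up worked. The left stud head at crop (200,292) sits in its wide hole and the round module hasn't changed. I'll add 2 mm of lift and draw out along the panel's +x.

```bash
python3 -m crank '[[[0,0,0.002,0],[0.005,0.0,0.002,0],[0.012,0.001,0.002,0],[0.02,0.0015,0.002,0],[0.028,0.002,0.002,0]]]'; python3 st.py; python3 -m crank '[[[0.008,0.0005,0,0],[0.016,0.001,0,0],[0.026,0.002,0,0],[0.036,0.0025,0,0],[0.036,0.0025,0,0]]]'; python3 st.py;  python3 - <<'E'
from h import *
for n in("top","scene"):
    im,d=get_image(n); np.savez(f"pics/{n}3.npz",im=im,d=d); cv2.imwrite(f"pics/{n}3.png",im[:,:,::-1])
E
```

```text
t: 5.05
tool_pos: [0.5112, -0.197, 0.0851]
tool_rot: [-0.053, 1.572, 0.056]
contact_force: [0.2, -0.2, -3.6]
opening: 0.0433
5.05 [ 0.5112 -0.197   0.0851] jaw 93.97 tilt [-0.13  0.08] F [ 0.2 -0.2 -3.6] tq [-0.03 -0.01  0.02] op 0.0433 dq 0.223 q [-0.5   0.01  1.91  0.    1.22 -2.14]
t: 5.47
tool_pos: [0.5496, -0.1952, 0.0867]
tool_rot: [-0.055, 1.568, 0.055]
contact_force: [0.6, 0.6, -4.1]
opening: 0.0435
5.4667 [ 0.5496 -0.1952  0.0867] jaw 94.01 tilt [ 0.1  -0.02] F [ 0.6  0.6 -4.1] tq [-0.08  0.06 -0.01] op 0.0435 dq 0.032 q [-0.47  0.09  1.83  0.    1.22 -2.11]
```

View pics/scene3.png

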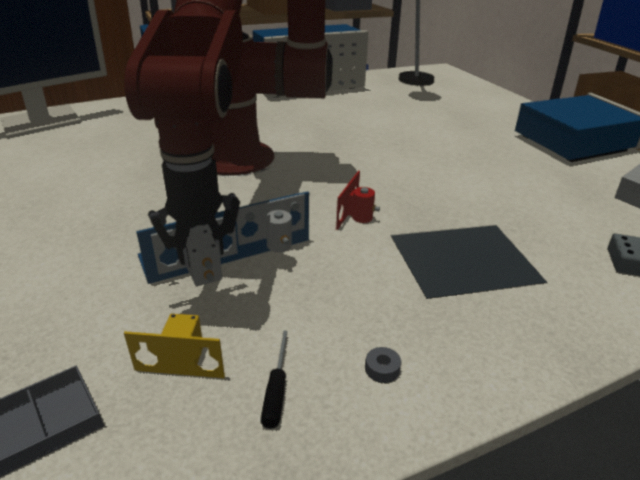

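The box (205,255) is clear of the studs and held upright, with about 4 N of weight. The round module (278,225) is still in place. Next I'll lift and carry it to the mat.

```bash
python3 -m crank '[[[0,0,0.015,0],[0,0,0.04,0],[0,0,0.07,0],[0,0.01,0.095,0],[0.003,0.035,0.1,0]]]'; python3 -m crank '[[[0.003,0.03,0,0],[0.006,0.06,0,0],[0.010,0.095,0,0],[0.014,0.13,0,0],[0.018,0.165,0,0]]]'; python3 -m crank '[[[0.004,0.035,0,0],[0.008,0.07,0,0],[0.012,0.105,0,0],[0.016,0.14,0,0],[0.02,0.175,0,0]]]'; python3 -m crank '[[[0.004,0.035,0,0],[0.008,0.065,0,0],[0.01,0.09,0,0],[0.012,0.108,0,0],[0.013,0.113,0,0]]]'; python3 st.py;python3 -m crank '[[[0,0,0,0],[0,0,0,0],[0,0,0,0]]]';python3 st.py .6027,.293,.0233;   python3 - <<'E'
from h import *
for n in("top","scene"):
    im,d=get_image(n); np.savez(f"pics/{n}4.npz",im=im,d=d); cv2.imwrite(f"pics/{n}4.png",im[:,:,::-1])
E
```

```text
t: 5.98
tool_pos: [0.5525, -0.1633, 0.1926]
tool_rot: [-0.056, 1.562, 0.047]
contact_force: [2.4, -0.3, -2.6]
opening: 0.0432
t: 6.4
tool_pos: [0.5678, 0.0061, 0.1862]
tool_rot: [-0.054, 1.57, 0.054]
contact_force: [1.2, -0.4, -4.4]
opening: 0.0434
t: 6.82
tool_pos: [0.5878, 0.1813, 0.1861]
tool_rot: [-0.055, 1.571, 0.054]
contact_force: [0.1, -0.4, -4.1]
opening: 0.043
t: 7.23
tool_pos: [0.6007, 0.2955, 0.1859]
tool_rot: [-0.056, 1.571, 0.057]
contact_force: [0.2, 0.0, -4.1]
opening: 0.0433
7.2333 [0.6007 0.2955 0.1859] jaw 94.13 tilt [-0.05  0.05] F [ 0.2  0.  -4.1] tq [0.03 0.01 0.06] op 0.0433 dq 0.072 q [ 0.35  0.19  1.55  0.    1.41 -1.3 ]
t: 7.48
tool_pos: [0.6013, 0.2916, 0.186]
tool_rot: [-0.054, 1.571, 0.053]
contact_force: [-0.3, 0.1, -4.9]
opening: 0.0434
7.4833 [0.6013 0.2916 0.186 ] jaw 93.91 tilt [-0.03 -0.05] F [-0.3  0.1 -4.9] tq [ 0.05 -0.01  0.01] op 0.0434 dq 0.006 q [ 0.34  0.18  1.55 -0.    1.41 -1.3 ]
to go [ 0.00142695  0.00143272 -0.16274701]
```

View pics/scene4.png

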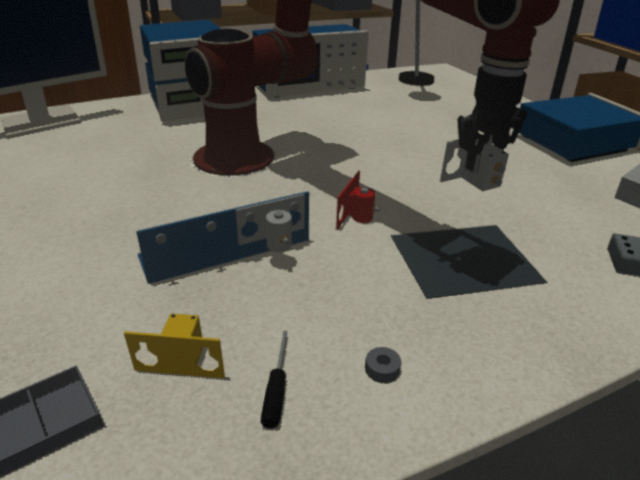

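View pics/top4.png

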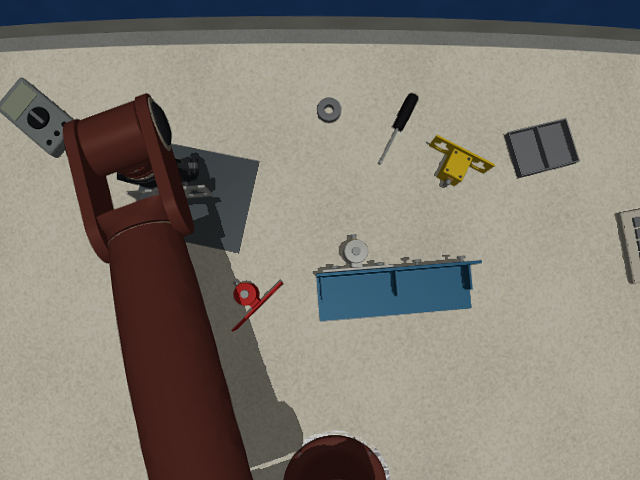

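The box is held upright over the mat (scene 485,165) and only the round module is left on the panel (278,225). From depth, I'll measure the underside height so I catch any slip in the grip.

```bash
python3 - <<'E'
from meas import *
im,d,m=load("scene",4); C=cloud(m,d)
s=np.zeros(d.shape,bool); s[130:200,440:515]=1; s&=(d>0)&(C[...,2]>.08)&(C[...,0]>.5)&(C[...,0]<.7)&(C[...,1]>.2)&(C[...,1]<.4)
v,u=np.nonzero(s); P=C[s]; i=np.argsort(P[:,2])
print("lowest",np.percentile(P[:,2],[0,1,2,5]),u[i[:5]],v[i[:5]],P[i[:3]])
w=s&(np.indices(d.shape)[0]>172)&(im.min(2)>60); print("y range",np.percentile(C[w][:,1],[1,50,99]),"x",np.percentile(C[w][:,0],[1,50,99]))
E
```

```text
lowest [0.1651697  0.16737767 0.16837915 0.17150471] [485 492 440 479 500] [190 188 182 189 186] [[0.62974676 0.28036686 0.1651697 ]
 [0.62888843 0.29636109 0.16563056]
 [0.57800821 0.22276421 0.16570066]]
y range [0.22074146 0.26909642 0.31468012] x [0.57521047 0.58837315 0.64571115]
```

Underside is at z≈0.1655 against a predicted 0.1657, so there's no slip. I'll descend and slow down near the mat.

```bash
python3 -m crank '[[[0.001,0.001,-0.015,0],[0.001,0.001,-0.04,0],[0.001,0.001,-0.065,0],[0.001,0.001,-0.085,0],[0.001,0.001,-0.1,0]]]'; python3 -m crank '[[[0,0,-0.012,0],[0,0,-0.024,0],[0,0,-0.036,0],[0,0,-0.046,0],[0,0,-0.053,0]]]';  python3 -m crank '[[[0,0,-0.002,0],[0,0,-0.004,0],[0,0,-0.006,0],[0,0,-0.007,0],[0,0,-0.007,0]]]'; python3 st.py .6027,.293,.0233
```

```text
t: 8.0
tool_pos: [0.6007, 0.2926, 0.0823]
tool_rot: [-0.055, 1.574, 0.053]
contact_force: [-1.0, -1.0, -4.1]
opening: 0.0432
t: 8.42
tool_pos: [0.6023, 0.2938, 0.0323]
tool_rot: [-0.055, 1.57, 0.054]
contact_force: [0.4, -0.9, -4.3]
opening: 0.0436
t: 8.83
tool_pos: [0.6027, 0.2939, 0.0268]
tool_rot: [-0.054, 1.569, 0.055]
contact_force: [-0.2, -0.1, -5.0]
opening: 0.0433
8.8333 [0.6027 0.2939 0.0268] jaw 93.98 tilt [0.04 0.01] F [-0.2 -0.1 -5. ] tq [-0.04 -0.    0.02] op 0.0433 dq 0.002 q [ 0.34  0.35  1.63 -0.    1.16 -1.3 ]
to go [-3.21922091e-06 -9.34834577e-04 -3.45200555e-03]
```

```bash
python3 -m crank '[[[0,0,-0.001,0],[0,0,-0.002,0],[0,0,-0.003,0],[0,0,-0.003,0]]]'; python3 -m crank '[[[0,0,-0.001,0],[0,0,-0.001,0],[0,0,-0.001,0]]]'; python3 st.py
```

```text
t: 9.17
tool_pos: [0.6028, 0.294, 0.0251]
tool_rot: [-0.055, 1.57, 0.055]
contact_force: [-4.7, -2.3, 5.4]
opening: 0.0434
t: 9.42
tool_pos: [0.6029, 0.294, 0.0251]
tool_rot: [-0.055, 1.57, 0.054]
contact_force: [-6.9, -3.0, 11.1]
opening: 0.0433
9.4167 [0.6029 0.294  0.0251] jaw 93.98 tilt [ 0.02 -0.01] F [-6.9 -3.  11.1] tq [-0.53  1.02 -0.09] op 0.0433 dq 0.001 q [ 0.34  0.35  1.63 -0.    1.16 -1.3 ]
```

The box is on the mat: Fz went from −4 to +11 N. I'll ease the preload, then open.

```bash
python3 -m crank '[[[0,0,0.001,0],[0,0,0.0015,0],[0,0,0.0015,0]]]'; python3 -m crank '[[[0,0,0,0],[0,0,0,0],[0,0,0,0],[0,0,0,0],[0,0,0,0]]]' 1; python3 st.py
```

```text
t: 9.67
tool_pos: [0.6029, 0.294, 0.0251]
tool_rot: [-0.054, 1.569, 0.055]
contact_force: [-4.6, -1.2, 7.0]
opening: 0.0436
t: 10.08
tool_pos: [0.6025, 0.2938, 0.0236]
tool_rot: [-0.054, 1.57, 0.054]
contact_force: [-0.5, 0.3, -0.4]
opening: 0.0851
10.0833 [0.6025 0.2938 0.0236] jaw 93.97 tilt [0.01 0.  ] F [-0.5  0.3 -0.4] tq [ 0.03 -0.    0.02] op 0.0851 dq 0.002 q [ 0.34  0.35  1.64 -0.    1.15 -1.3 ]
```

Fully open and force-free. I'll retreat straight up, then swing left so both cameras can see the mat.

```bash
python3 -m crank '[[[0,0,0.01,0],[0,0,0.03,0],[0,0,0.06,0],[0,0,0.095,0],[0,0,0.13,0]]]'; python3 -m crank '[[[0,0,0.035,0],[-0.02,0.02,0.06,0],[-0.05,0.045,0.07,0],[-0.08,0.07,0.07,0],[-0.11,0.095,0.07,0]]]';  python3 -m crank '[[[-0.03,0.025,0,0],[-0.06,0.05,0,0],[-0.09,0.075,0,0],[-0.12,0.1,0,0],[-0.14,0.12,0,0]]]'; python3 -m crank '[[[-0.02,0.02,0,0],[-0.04,0.04,0,0],[-0.05,0.06,0,0],[-0.05,0.06,0,0],[-0.05,0.06,0,0]]]'; python3 st.py;   python3 - <<'E'
from h import *
for n in("top","scene"):
    im,d=get_image(n); np.savez(f"pics/{n}5.npz",im=im,d=d); cv2.imwrite(f"pics/{n}5.png",im[:,:,::-1])
E
```

```text
t: 10.5
tool_pos: [0.6019, 0.2936, 0.1552]
tool_rot: [-0.055, 1.571, 0.054]
contact_force: [0.7, 0.6, 0.3]
opening: 0.0855
t: 10.92
tool_pos: [0.4921, 0.3899, 0.2268]
tool_rot: [-0.052, 1.566, 0.055]
contact_force: [0.3, 0.3, -0.5]
opening: 0.0855
t: 11.33
tool_pos: [0.3497, 0.5104, 0.2249]
tool_rot: [-0.055, 1.57, 0.057]
contact_force: [0.7, -0.3, 0.5]
opening: 0.0855
t: 11.75
tool_pos: [0.3018, 0.5694, 0.2244]
tool_rot: [-0.056, 1.569, 0.056]
contact_force: [-0.6, 0.4, -0.6]
opening: 0.0857
11.75 [0.3018 0.5694 0.2244] jaw 94.09 tilt [0.04 0.01] F [-0.6  0.4 -0.6] tq [-0.06 -0.03 -0.04] op 0.0857 dq 0.03 q [ 0.97  0.1   1.57 -0.    1.47 -0.67]
```

View pics/scene5.png

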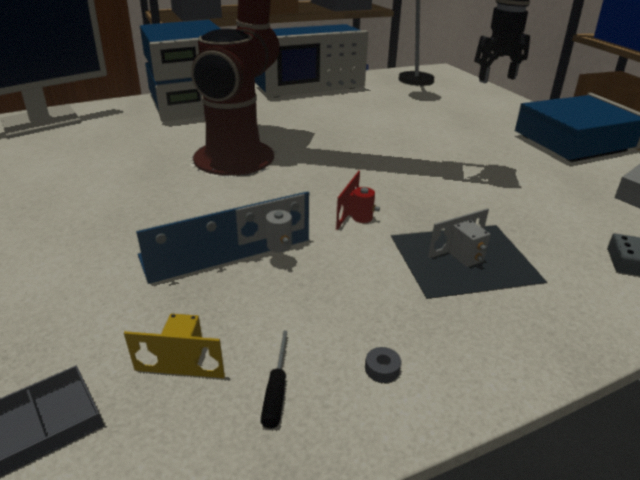

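View pics/top5.png

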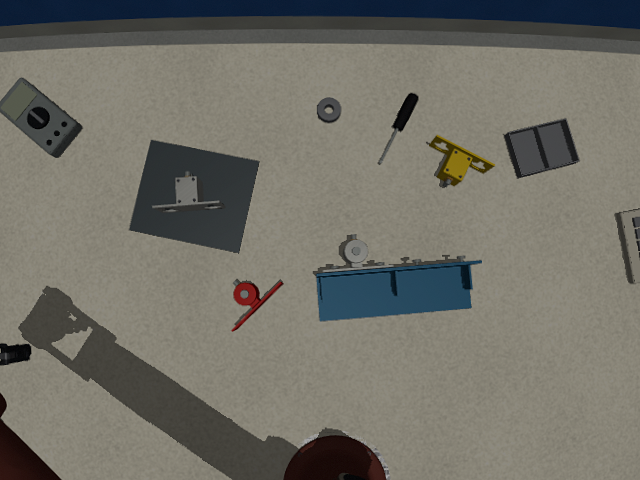

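The square module stands upright on the mat: box at top (187,190), scene (468,242). The round can hangs where it was, at top (355,250). I'll check the numbers.

```bash
python3 - <<'E'
from meas import *
im,d,m=load("top",5); C=cloud(m,d); z=C[...,2]
s=np.zeros(z.shape,bool); s[165:203,165:210]=1; s&=(z>.055)&(z<.08)&(im.min(2)>70)
v,u=np.nonzero(s); P=onplane(m,np.c_[u,v],.067)[:,:2].astype(np.float32); print("top z",np.median(z[s]),s.sum(),cv2.minAreaRect(P))
A=np.c_[C[s][:,:2],np.ones(s.sum())]; print("top-face slope",np.linalg.lstsq(A,z[s],rcond=None)[0][:2])
def rd(k):
    im,d,m=load("top",k); z=cloud(m,d)[...,2]; s=np.zeros(z.shape,bool); s[225:275,335:380]=1; s&=(z>.088)&(z<.107)&(im.min(2)>90)
    v,u=np.nonzero(s); return u.mean(),v.mean(),s.sum(),np.median(z[s])
print(rd(0),rd(5))
E
python3 st.py
```

```text
top z 0.06749779949126056 534 ((0.6106577515602112, 0.2828119695186615), (0.062355250120162964, 0.06441390514373779), 1.5684293508529663)
top-face slope [-0.03420719 -0.06150405]
(np.float64(356.21444695259595), np.float64(251.98419864559818), np.int64(443), np.float64(0.0987410176582817)) (np.float64(356.2421524663677), np.float64(252.0919282511211), np.int64(446), np.float64(0.0987731166296576))
11.85 [0.3028 0.5683 0.2241] jaw 93.95 tilt [ 0.03 -0.01] F [-0.2 -0.3  0.3] tq [ 0.02 -0.01  0.01] op 0.0855 dq 0.014 q [ 0.97  0.1   1.57 -0.    1.47 -0.67]
```

```bash
python3 - <<'E'
from meas import *
im,d,m=load("top",5); C=cloud(m,d); z=C[...,2]
s=np.zeros(z.shape,np.uint8); s[172:205,170:205]=1; s&=((abs(z-.067)<.006)&(im.min(2)>110)).astype(np.uint8)
n,l,st,ce=cv2.connectedComponentsWithStats(cv2.morphologyEx(s,cv2.MORPH_OPEN,np.ones((5,5),np.uint8))); k=1+np.argmax(st[1:,4])
s=(l==k); v,u=np.nonzero(s); P=onplane(m,np.c_[u,v],.067)[:,:2].astype(np.float32); print(st[k],cv2.minAreaRect(P),P.mean(0))
e=cv2.erode(s.astype(np.uint8),np.ones((5,5)))>0
print("slope",np.linalg.lstsq(np.c_[C[e][:,:2],np.ones(e.sum())],z[e],rcond=None)[0][:2],e.sum(),"z",np.median(z[e]))
E
```

```text
Traceback (most recent call last):
ValueError: attempt to get argmax of an empty sequence
```

```bash
python3 - <<'E'
from meas import *
im,d,m=load("top",5); C=cloud(m,d); z=C[...,2]
s=np.zeros(z.shape,bool); s[179:200,178:196]=1; print(np.percentile(im.min(2)[s],[5,50,95]))
w=np.zeros(z.shape,np.uint8); w[172:203,168:206]=1; w&=((abs(z-.067)<.006)&(im.min(2)>0.8*np.median(im.min(2)[s]))).astype(np.uint8)
n,l,st,ce=cv2.connectedComponentsWithStats(w); k=1+np.argmax(st[1:,4]); t=l==k
v,u=np.nonzero(t); P=onplane(m,np.c_[u,v],.067)[:,:2].astype(np.float32); print(st[k],cv2.minAreaRect(P),P.mean(0))
A=np.c_[C[s][:,:2],np.ones(s.sum())]; f=np.linalg.lstsq(A,z[s],rcond=None)[0]; print("slope",f[:2],"z",np.median(z[s]),"resid",np.std(A@f-z[s]))
E
```

```text
[ 96.7 109.  113. ]
[176 176  22  27 494] ((0.605811595916748, 0.2946109473705292), (0.052247773855924606, 0.04261689633131027), 4.015347480773926) [0.6054494 0.2942972]
slope [-0.00538616 -0.01355797] z 0.06761455046430853 resid 0.001994246573816267
```

Box top centre is (0.6058, 0.2946) against the mat centre (0.6057, 0.2932). It's upright, with a slope under 1°, and nothing touches it.

```bash
python3 -c "
from station import *
finish_job()"
```

```text
the job is handed in; nothing more can be done
```

The square module is standing in the middle of the grey mat, and I handed the job in at about 12 s. `finish_job` gives no verdict, so these results rest on my own checks.

**What I did:** I gripped the square module across its 44 mm sides and slid it up about 29 mm. I then drew it about 64 mm off the studs, carried it to the mat, lowered it slowly until it touched, released it and backed away.

**Last checks:**
- **Position:** the box centre is about 1.5 mm from the mat centre, with its top at z = 0.0676 m (0.067 expected).
- **Upright:** the top face slopes less than 1°.
- **Round module:** it moved about 0.1 pixel between the first and last top pictures, with no change in height.
- **Arm:** the gripper is open, clear of everything, and the wrist force is near zero.

**Checks that disagreed or failed:**
- A first top-face measurement gave an oversized outline and a slope of about 4°. I put that down to the mask taking in part of the box's side and the flange. Limiting it to the top face gave the figures above.
- The first contact on the mat came about 2 mm higher than I had worked out. The reading was about 11 N upward, and I eased it to 7 N before opening the gripper.

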